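Hold the oil-filter cover home against its spring

ROBOT

A 6-joint arm with a two-finger parallel gripper is mounted at the origin on the work surface. World frame = base frame: x ahead of the robot, y to its left, z up, the work surface at z = 0. Lengths are in m, angles in rad, forces in N, time in s.
With the tool pointing down it reaches from about 0.35 to 0.775 m from the base axis. Payload 7.3 kg.
Tool frame: the origin (TCP) lies on the centre line of the jaws, within the pads' length; the fingertips stand 17 mm ahead of it and the grasp point (between the pads) lies 2 mm behind it (robot.tip_extent is the distance from the TCP to the fingertips, in m); z points along the fingers, y is the line along which they close (so a half turn about z gives the same grasp; the last joint's range is limited). The gripper opens to 92 mm and grips with 3 to 60 N. Pads are 19 mm wide; open, the fingers measure 130 mm over their backs; the gripper's body (75 mm by 190 mm) begins 47 mm behind the grasp point.
Start: joints at [1.062, 0.342, 1.524, -0, 1.275, -0.146], TCP at [0.186, 0.491, 0.244] pointing down, gripper open.
Joint ranges: [-2.53, 2.53], [-0.77, 2.02], [0.04, 2.7], [-1, 4.14], [0.28, 2.66], [-3.11, 3.11]. Speed limits (rad/s): [2.57, 2.57, 3.14, 3.14, 3.14, 3.14].

INTERFACE

Orientations are given as [roll, pitch, yaw] about the fixed x, y, z axes, in that order (R = Rz(yaw) Ry(pitch) Rx(roll)).
In Python, from cell import robot gives the robot as it stands.
- The arm moves only by the tool step_arm, never from a script. Its argument "motion" is a list of rows, each a list of 2 entries, a list of its own where there are three numbers: the shift along the tool's x, y, z in units of 60 mm (1.0 is 60 mm), then the turn about the tool's z in rad. In form: [[[x, y, z], spin], ...]. A call has 1 to 10 rows; each row is the pose to reach, as a shift and turn from the pose commanded when the call began, along the tool's axes at that moment; what a row does not reach only later rows make up. A row lasts 1/8 s, in which the tool goes at most 62.5 mm and 10.7 degrees, less where a joint would pass 70% of its speed; a pose out of reach is approached as far as the arm can. A call with a gripper value outside its range is refused whole. "hand" is the closure in counts, from 0 (fully open) to 255 (shut), set as the call begins (left out, the last holds). The fingers move at their own pace and stop on an object; "squeeze" is the grip in N (left out, the last holds). Time passes only in rows, so rows that repeat a pose let the fingers close. It gives the time, the measured TCP pose, the force, the opening and the grip force at its end, in the units of the state.
- robot.observe(): the state, without advancing time (a new reading comes with each control period).
- robot.read_camera(name): name is "scene" or "top"; returns a dict with "pixels" (400x640x3 uint8, red, green, blue), "intrinsics" (3x3 intrinsics, pixels), "k1" (the pictures are not rectified: a ray, as slopes to the right and down, at radius r is drawn at 1 + k1 r^2 times it, then the intrinsics apply), "xyz" and "rotation" of the camera in the world. Camera axes: x right, y up, looking along -z (the intrinsics and any distortion apply to the point x, -y, -z); pixel columns grow to the right and rows downward; lengths in m; the calibration is good to about 2 mm. A picture is of the moment at which its call begins. There is no depth.
- robot.hand_in(): hands the job in; it is judged then, once.
The state is a dict: "time": time; "qpos": joint angles; "qvel": joint speeds; "joint_efforts": joint torques, N m; "tool_pos": TCP position; "tool_rot": TCP orientation; "contact_force": force on the tool from outside, world axes, zero at the start; "torque": the same for the moment, N m; "opening": finger opening in m; "grip_force": force on a finger pad.
Only numpy, scipy, OpenCV 4.12 (cv2) and the standard library are available. Lean on these libraries where they do the work, as an engineer would, in place of code of your own. Each camera call takes 0.05 s, during which the arm holds its last target. There are 200 camera calls.

TASK

The engine case half lies in its red cradle with the oil filter in its chamber and a spring under the filter pushing it up. Pick up the loose domed filter cover, set it on the chamber with its two screw ears over the two tapped bosses (either way round), press it down flush against the spring without ever leaning on it hard, and hold it there with a steady push of about 15 newtons so that I can put the screws in: finish while still holding it down. Leave the connecting rod, the dish of screws and the spanner where they are.

Things in the scene. Friction and masses are not known exactly. Their poses are not given: they have to be found in the camera images.
- cover: loose cast aluminium cover, 150 g, dome up: spigot 60 mm across, 8 deep (foot bevelled to 56 over 2 mm); flange 74 across, 6 thick; dome 50 across, 28 tall with bevelled crown. Two ears, screw holes 46 mm either side of the axis, 112 over all; crown flutes parallel to them. Origin on the axis under the spigot: flange underside z = 8 mm, flange top 14, crown 42; x along the ears, z up
- crankcase: the fixed half of a V-twin crankcase in its red cradle, black with aluminium gear cover, long studs at one end, filter chamber at the other, about 370 mm long without the studs, 160 mm high; origin on the bench straight under the chamber's axis; axes as for seat; it carries the oil filter
- seat (a point): centre of the filter chamber's mouth, level with its flat rim, 160 mm above the bench, on the fixed engine case half. Bore 62.4 mm, rim 80 across; two tapped bosses, level with it, 46 mm either side of the axis. x along the bosses, z up; +y over the rest of the case, all lower than the rim (gear cover from 80 mm on). Cover home: its origin 8 mm below this point
- filter (a joint): how far the oil filter (45 mm, steel top) is pushed down on its spring, m. 0: free, top 3 mm below the rim, so the spigot enters 3 mm before touching it. Gives from 4 N, pushes back 8 N at 0.005, cover flush; let go, the cover rises 5 mm again. Once the flange meets the rim it is metal on metal: force rises steeply
- conrod: bystander: loose steel connecting rod lying flat, 210 mm long, big end 62 mm, 20 mm thick; origin at its underside near the middle
- screw_dish: bystander: loose round steel dish, 88 mm across, 22 mm high, with the two cover screws in it; origin under its centre
- spanner: bystander: loose spanner 170 mm long lying flat on the bench on the robot's side; its origin is on the underside along its length
Mind the look-alikes: they are no part of the job. There is more than one size of the cover; the one meant has the size given above.

How it is judged:
By the outcome, as a careful person would: the job done as asked, in the order asked, and still so for the second after the job is handed in, while the arm keeps its last pose, push and grip.
It also fails if it takes over 45 s, if anything falls off the work surface, if the arm or the gripper's body presses on something with over 40 N, if the wrist force passes 120 N, or if a joint passes its speed limit or range.

## Working session

There is one attempt and no reset: what is moved stays moved. The work goes in short steps, Python scripts to look and compute and a tool call to move; the robot and the scene stay as the last step left them, time stands still between calls to the robot, and variables do not carry over. Pictures are saved under pics/ and viewed, at most 10 in all, crops included, and the job is handed in when it is done.

Besides the shell and the picture viewer there is one more tool, called after "Call:" by a JSON object that holds its "method" and its "body", one argument or row to a line. step_arm: Moves the arm, as the interface text tells. Its arguments: {"type":"object","properties":{"motion":{"type":"array"},"hand":{"type":"number"},"squeeze":{"type":"number"}},"required":["motion"]}

```bash
mkdir -p pics; cat > h.py <<'E'
import numpy as np, cv2
from cell import robot
def snap(n):
    d=robot.read_camera(n); return d
def save(d,f,crop=None,s=1):
    im=d["pixels"][:,:,::-1]
    if crop: x0,y0,x1,y1=crop; im=im[y0:y1,x0:x1]
    cv2.imwrite("pics/"+f,cv2.resize(im,None,fx=s,fy=s,interpolation=cv2.INTER_CUBIC))
def ray(d,u,v,z):
    K=np.array(d["intrinsics"]);k=d["k1"]
    p=cv2.undistortPoints(np.array([[[u,v]]],float),K,np.array([k,0,0,0.]))[0,0]
    R=np.array(d["rotation"]);c=np.array(d["xyz"])
    w=R@np.array([p[0],-p[1],-1]); return c+w*(z-c[2])/w[2]
def proj(d,P):
    K=np.array(d["intrinsics"]);R=np.array(d["rotation"]);c=np.array(d["xyz"])
    q=R.T@(np.array(P)-c);s=np.array([q[0],-q[1]])/-q[2];s=s*(1+d["k1"]*(s@s))
    return (K@[s[0],s[1],1])[:2]
E
python3 - <<'E'
from h import *
for n in("scene","top"):
    d=snap(n);save(d,n+"0.png",s=1.25);print(n,d["xyz"],d["rotation"],d["k1"],d["intrinsics"])
print(robot.observe())
E
```

```text
scene [0.91129227 0.05938924 0.83151362] [ 0.53300579 -0.01092753  2.161744  ] 0.023332676282953935 [[399.10067526   0.         324.7014344 ]
 [  0.         399.10067526 197.60809411]
 [  0.           0.           1.        ]]
top [ 0.42973772 -0.1671294   1.02506441] [ 0.12259925 -0.01211503 -1.54909791] -0.13288938695298297 [[482.99218392   0.         325.59477166]
 [  0.         482.99218392 197.05402126]
 [  0.           0.           1.        ]]
{'time': 0.1, 'qpos': array([ 1.06200202e+00,  3.42677509e-01,  1.52492067e+00,  8.91121777e-06,
        1.27541121e+00, -1.45981110e-01]), 'qvel': array([-4.45207451e-04, -2.84991487e-03, -2.25663467e-03,  7.78555355e-06,
       -8.12431713e-04, -1.32312333e-03]), 'joint_efforts': array([ 2.28843135e-03, -4.32001591e+01, -2.44694424e+01,  7.20617571e-02,
        5.26789168e-02, -4.98799568e-05]), 'tool_pos': array([0.18612444, 0.49053377, 0.24310204]), 'tool_rot': array([-3.14019223e+00, -2.14512972e-04,  2.77877670e+00]), 'contact_force': array([-0.34737715,  0.78703973,  0.86281337]), 'torque': array([ 0.05221926,  0.02776871, -0.00746863]), 'grip_force': 0.0, 'opening': 0.09169395256357896}
```

Rotation is roll-pitch-yaw; I'll convert it in the helper.

```bash
sed -i 's/np.array(d\["rotation"\])/Rot.from_euler("xyz",d["rotation"]).as_matrix()/; s/^from cell.*/from cell import robot\nfrom scipy.spatial.transform import Rotation as Rot/' h.py; cat h.py | grep -c Rot.from
```

```text
2
```

View pics/top0.png

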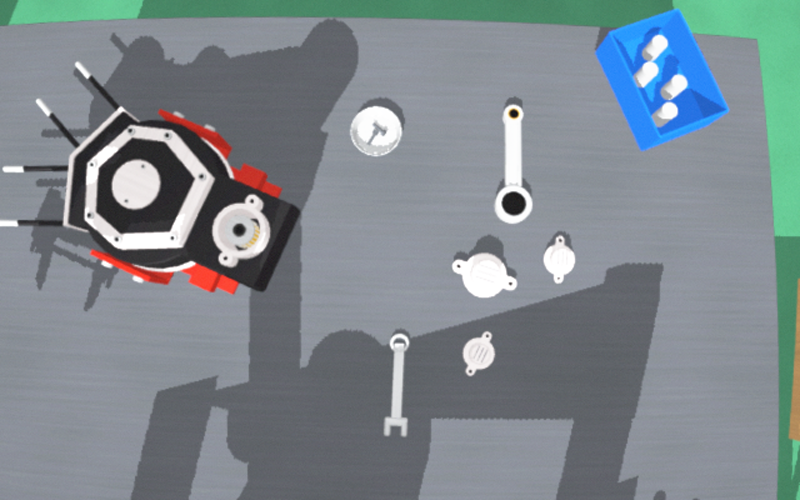

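View pics/scene0.png

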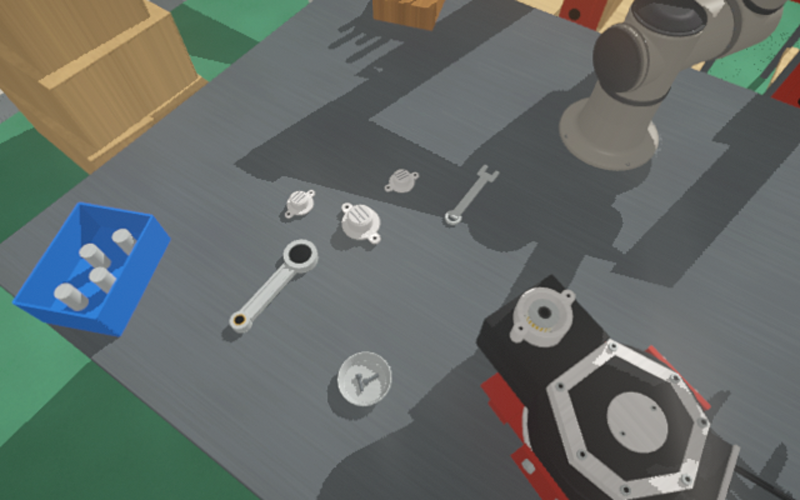

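The top picture shows three covers. The large one is at about (388,220) in native pixels and two smaller ones are at (447,207) and (383,282). The chamber is at about (193,184). I'll enlarge the large cover and the chamber.

```bash
python3 - <<'E'
from h import *
d=snap("top"); e=snap("scene")
import pickle; pickle.dump((d,e),open("im.pkl","wb"))
c=[]
for D,(x,y) in ((d,(388,219)),(d,(193,186)),(e,(289,178)),(e,(434,252))):
    im=D["pixels"][y-30:y+30,x-40:x+40,::-1]; c.append(cv2.resize(im,(400,300),interpolation=cv2.INTER_CUBIC))
cv2.imwrite("pics/c1.png",np.vstack([np.hstack(c[:2]),np.hstack(c[2:])]))
E
```

```text
(no output)
```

View pics/c1.png

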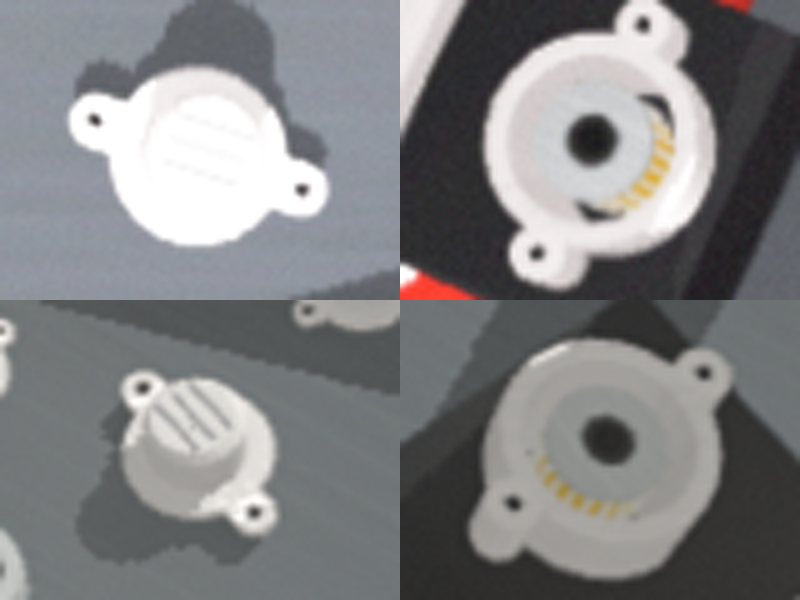

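The large cover's holes are at (95,119) and (302,189) in the top crop and at (142,88) and (254,212) in the scene crop. The boss holes are at (242,25) and (138,253) in the top crop and at (304,73) and (114,203) in the scene crop.

```bash
python3 - <<'E'
from h import *
import pickle; d,e=pickle.load(open("im.pkl","rb"))
for nm,z,L in (("cover",.014,((d,348,189,(95,119),(302,189)),(e,249,148,(254,212),(142,88)))),("seat",.16,((d,153,156,(242,25),(138,253)),(e,394,222,(114,203),(304,73))))):
  for D,x,y,a,b in L:
    P=[ray(D,x+(p[0]+.5)/5-.5,y+(p[1]+.5)/5-.5,z) for p in(a,b)]
    v=P[1]-P[0]; print(nm,P[0].round(4),P[1].round(4),"mid",((P[0]+P[1])/2).round(4),"dist",np.hypot(*v[:2]).round(4),"ang",np.arctan2(v[1],v[0]))
s=robot.observe();print(s["tool_pos"],Rot.from_euler("xyz",s["tool_rot"]).as_matrix().round(3))
E
```

```text
cover [ 0.524  -0.2637  0.014 ] [ 0.4963 -0.3516  0.014 ] mid [ 0.5102 -0.3077  0.014 ] dist 0.0922 ang -1.8761477099219057
cover [ 0.5224 -0.264   0.014 ] [ 0.4948 -0.3525  0.014 ] mid [ 0.5086 -0.3083  0.014 ] dist 0.0927 ang -1.8729321321524695
seat [0.5986 0.0546 0.16  ] [0.5137 0.0884 0.16  ] mid [0.5561 0.0715 0.16  ] dist 0.0914 ang 2.7632289738284097
seat [0.5973 0.0547 0.16  ] [0.512  0.0894 0.16  ] mid [0.5547 0.0721 0.16  ] dist 0.0921 ang 2.7546155101779233
[0.18621384 0.49064091 0.24332363] [[-0.935  0.355 -0.   ]
 [ 0.355  0.935 -0.001]
 [ 0.    -0.001 -1.   ]]
```

Call:
{"method": "step_arm", "body": {
  "motion": [
    [[-9.76,-10.53,0],1.512],
    [[-9.76,-10.53,0],1.512],
    [[-9.76,-10.53,0],1.512],
    [[-9.76,-10.53,0],1.512],
    [[-9.76,-10.53,0],1.512],
    [[-9.76,-10.53,0],1.512],
    [[-9.76,-10.53,0],1.512],
    [[-9.76,-10.53,0],1.512],
    [[-9.76,-10.53,0],1.512],
    [[-9.76,-10.53,0],1.512]
  ],
  "hand": 0
}}

```text
time: 1.45
tool_pos: [0.4212, -0.0906, 0.2438]
tool_rot: [3.141, -0.0, 1.266]
contact_force: [1.1, 0.3, 0.2]
opening: 0.0919
grip_force: 0.0
```

```bash
cat >> h.py <<'E'
def go(x,y,z,yaw):
    s=robot.observe();R=Rot.from_euler("xyz",s["tool_rot"]).as_matrix()
    sp=(s["tool_rot"][2]-yaw+np.pi)%(2*np.pi)-np.pi
    print("shift",(R.T@(np.array([x,y,z])-s["tool_pos"])/.06).round(3),"spin",round(sp,3),"at",s["tool_pos"].round(4))
E
python3 -c "
from h import *
go(.5094,-.308,.1,1.267)"
```

```text
shift [-3.015  2.488  2.398] spin -0.001 at [ 0.4212 -0.0906  0.2438]
```

Call:
{"method": "step_arm", "body": {
  "motion": [
    [[-3.01,2.49,0.5],0],
    [[-3.01,2.49,1],0],
    [[-3.01,2.49,2.4],0],
    [[-3.01,2.49,2.4],0],
    [[-3.01,2.49,2.4],0],
    [[-3.01,2.49,2.4],0],
    [[-3.01,2.49,2.4],0],
    [[-3.01,2.49,2.4],0]
  ]
}}

```text
time: 2.45
tool_pos: [0.5098, -0.3049, 0.1014]
tool_rot: [3.139, 0.001, 1.268]
contact_force: [0.1, 0.7, 0.5]
opening: 0.0916
grip_force: 0.0
```

```bash
python3 -c "
from h import *
go(.5094,-.308,.036,1.267)
e=snap('scene');save(e,'s2.png',(219,88,359,218),4)
for P in ((.5094,-.308,.042),(.5094,-.308,.014)):print((proj(e,P)-[219,88])*4)"
```

```text
shift [-0.051  0.007  1.09 ] spin 0.001 at [ 0.5098 -0.3049  0.1014]
[272.30778598 332.77184075]
[275.53041282 358.64009906]
```

View pics/s2.png

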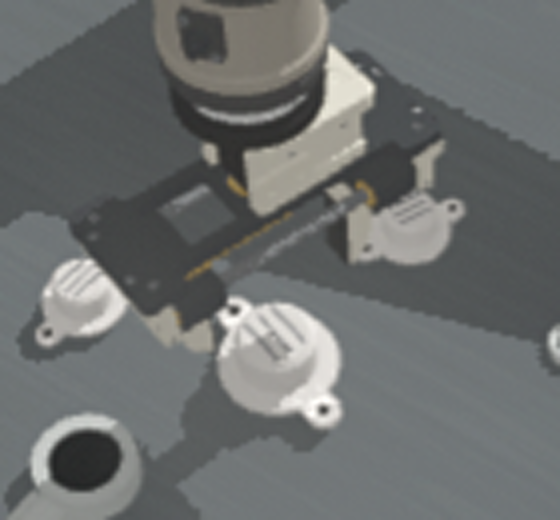

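The cover sits centred below the gripper, with the fingers on either side across the ears and the small covers clear. I'll go down, stopping short first to check.

Call:
{"method": "step_arm", "body": {
  "motion": [
    [[0,0,0.6],0],
    [[0,0,0.9],0],
    [[0,0,0.9],0],
    [[0,0,0.9],0]
  ]
}}

```text
time: 3.0
tool_pos: [0.5099, -0.3058, 0.0468]
tool_rot: [3.14, 0.0, 1.267]
contact_force: [0.5, -0.7, 0.6]
opening: 0.0918
grip_force: 0.0
```

```bash
python3 -c "
from h import *
go(.5094,-.308,.0345,1.267)"
```

```text
shift [-0.037  0.002  0.204] spin -0.0 at [ 0.5099 -0.3058  0.0468]
```

Call:
{"method": "step_arm", "body": {
  "motion": [
    [[-0.035,0,0.1],0],
    [[-0.035,0,0.2],0],
    [[-0.035,0,0.2],0]
  ]
}}

```text
time: 3.38
tool_pos: [0.5084, -0.3073, 0.0331]
tool_rot: [-3.141, -0.0, 1.267]
contact_force: [0.5, 0.9, -0.7]
opening: 0.0917
grip_force: 0.0
```

Call:
{"method": "step_arm", "body": {
  "motion": [
    [[0,0,0],0],
    [[0,0,0],0],
    [[0,0,0],0],
    [[0,0,0],0],
    [[0,0,0],0],
    [[0,0,0],0]
  ],
  "hand": 255,
  "squeeze": 45
}}

```text
time: 4.12
tool_pos: [0.5088, -0.3076, 0.0337]
tool_rot: [3.141, -0.0, 1.267]
contact_force: [0.4, 0.2, 0.9]
opening: 0.0492
grip_force: 45.0
```

Call:
{"method": "step_arm", "body": {
  "motion": [
    [[0,0,-0.2],0],
    [[0,0,-0.8],0],
    [[0,0,-1.6],0],
    [[0,0,-2.6],0],
    [[0,0,-3.6],0],
    [[0,0,-3.6],0],
    [[0,0,-3.6],0]
  ]
}}

```text
time: 5.0
tool_pos: [0.5082, -0.3071, 0.2494]
tool_rot: [-3.141, -0.0, 1.267]
contact_force: [-0.7, 0.5, -1.8]
opening: 0.0492
grip_force: 45.0
```

```bash
python3 -c "
from h import *
go(.5554,.0718,.25,2.759)"
```

```text
shift [ 6.261 -1.14  -0.007] spin -1.492 at [ 0.5082 -0.3071  0.2494]
```

Call:
{"method": "step_arm", "body": {
  "motion": [
    [[0.6,-0.11,0],-0.15],
    [[1.2,-0.22,0],-0.3],
    [[1.9,-0.35,0],-0.45],
    [[2.6,-0.48,0],-0.6],
    [[3.3,-0.6,0],-0.77],
    [[4.0,-0.73,0],-0.95],
    [[4.8,-0.87,0],-1.13],
    [[5.5,-1.0,0],-1.3],
    [[6.26,-1.14,0],-1.492],
    [[6.26,-1.14,0],-1.492]
  ]
}}

```text
time: 6.25
tool_pos: [0.5548, 0.0742, 0.2475]
tool_rot: [-3.141, -0.004, 2.764]
contact_force: [-0.6, -0.7, -1.9]
opening: 0.049
grip_force: 45.0
```

Call:
{"method": "step_arm", "body": {
  "motion": [
    [[0,0,0],0],
    [[0,0,0],0],
    [[0,0,0],0]
  ]
}}

```text
time: 6.62
tool_pos: [0.5558, 0.0703, 0.2495]
tool_rot: [-3.141, -0.0, 2.757]
contact_force: [0.4, 0.1, -0.4]
opening: 0.0491
grip_force: 45.0
```

```bash
python3 - <<'E'
from h import *
import pickle
e=snap('scene');d=snap('top');pickle.dump((d,e),open('im2.pkl','wb'))
go(.5554,.0718,.25,2.759)
c=[]
for D in (e,d):
    u,v=proj(D,(.5554,.0718,.2)).astype(int);x,y=u-33,v-50;print(x,y)
    c.append(cv2.resize(D["pixels"][y:y+100,x:x+66,::-1],(396,600),interpolation=cv2.INTER_CUBIC))
cv2.imwrite('pics/c3.png',np.hstack(c))
E
```

```text
shift [ 0.015  0.016 -0.004] spin -0.002 at [0.5559 0.0706 0.2497]
408 190
151 130
```

View pics/c3.png

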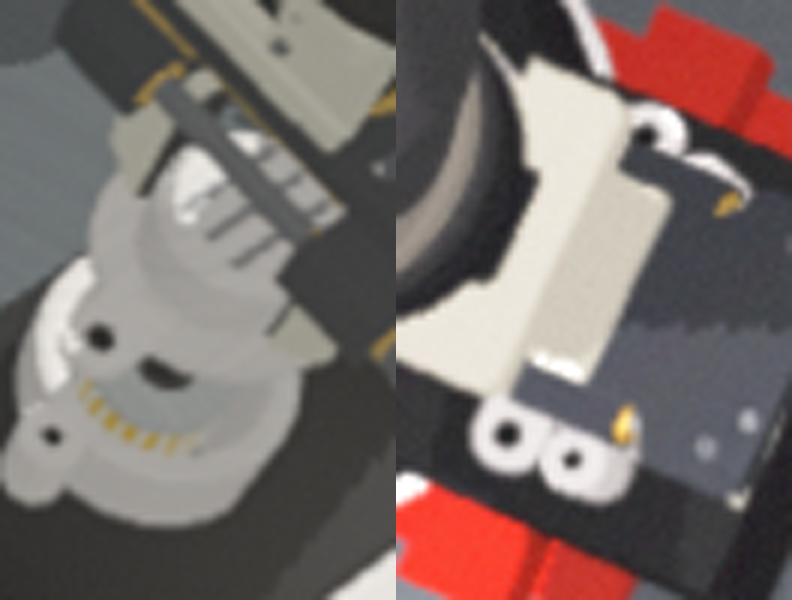

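In the scene crop (left), the cover's near ear hole is at (100,338) and the boss hole at (51,434). In the top crop (right), the cover holes are at (112,432) and (252,135), and the visible boss hole is at (176,458).

```bash
python3 - <<'E'
from h import *
import pickle
d,e=pickle.load(open('im2.pkl','rb'))
f=lambda D,o,p,z:ray(D,o[0]+(p[0]+.5)/6-.5,o[1]+(p[1]+.5)/6-.5,z)
oe,od=(408,190),(151,130);zc=.2302
a=f(e,oe,(100,338),zc);b=f(e,oe,(51,434),.16);print("scene cov",a,"boss",b,"diff",a-b)
a=f(d,od,(112,432),zc);c=f(d,od,(252,135),zc);b=f(d,od,(176,458),.16);print("top cov",a,c,"mid",(a+c)/2,np.hypot(*(a-c)[:2]),np.arctan2(*(c-a)[1::-1]),"boss",b,"diff",a-b)
E
```

```text
scene cov [0.59761762 0.05285416 0.2302    ] boss [0.59712797 0.05397681 0.16      ] diff [ 0.00048966 -0.00112265  0.0702    ]
top cov [0.51416678 0.08683129 0.2302    ] [0.5992765  0.05196702 0.2302    ] mid [0.55672164 0.06939916 0.2302    ] 0.09197380342537384 -0.3887881817583916 boss [0.51418446 0.08893115 0.16      ] diff [-1.76741198e-05 -2.09986436e-03  7.02000000e-02]
```

Call:
{"method": "step_arm", "body": {
  "motion": [
    [[0.02,0.023,0.3],0],
    [[0.02,0.023,0.7],0],
    [[0.02,0.023,0.87],0],
    [[0.02,0.023,0.87],0],
    [[0.02,0.023,0.87],0],
    [[0.02,0.023,0.87],0]
  ]
}}

```text
time: 7.48
tool_pos: [0.5557, 0.073, 0.1984]
tool_rot: [3.141, 0.001, 2.759]
contact_force: [-0.1, -0.5, -0.9]
opening: 0.0491
grip_force: 45.0
```

```bash
python3 - <<'E'
from h import *
go(.5553,.0722,.1935,2.757)
print(robot.observe()["contact_force"])
e=snap('scene');d=snap('top')
c=[]
for D in (e,d):
    u,v=proj(D,(.5554,.0718,.17)).astype(int);x,y=u-33,v-50;print(x,y)
    c.append(cv2.resize(D["pixels"][y:y+100,x:x+66,::-1],(396,600),interpolation=cv2.INTER_CUBIC))
cv2.imwrite('pics/c4.png',np.hstack(c))
E
```

```text
shift [ 0.001 -0.016  0.081] spin 0.002 at [0.5557 0.073  0.1984]
[-0.12575015 -0.49658242 -0.92497411]
403 196
155 132
```

View pics/c4.png

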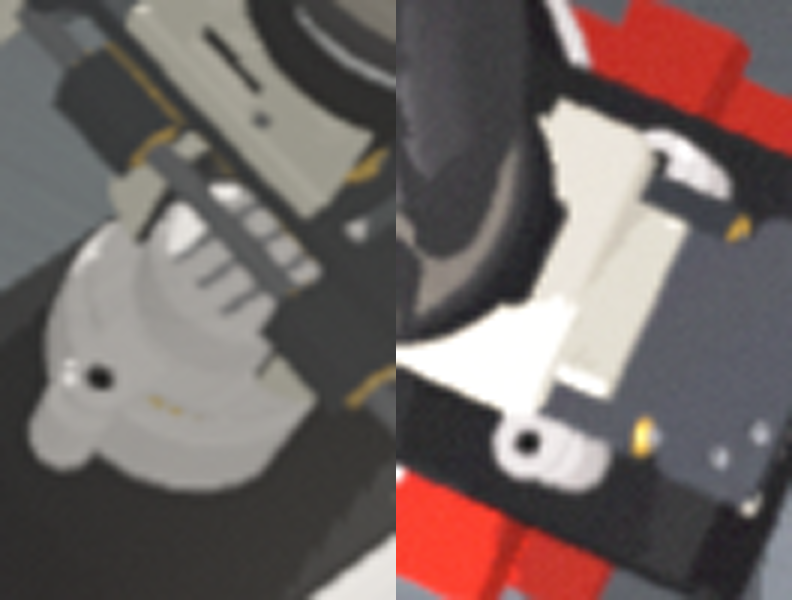

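Scene crop: cover hole at (99,378). Top crop: cover hole at (131,442).

```bash
python3 - <<'E'
from h import *
import pickle
d,e=pickle.load(open('im2.pkl','rb'))
f=lambda D,o,p,z:ray(D,o[0]+(p[0]+.5)/6-.5,o[1]+(p[1]+.5)/6-.5,z)
print(f(e,(403,196),(99,378),.1789)-[.5972,.0543,0], f(d,(155,132),(131,442),.1789)-[.5139,.0887,0])
E
```

```text
[0.00030878 0.00132875 0.1789    ] [-0.00052607  0.00106539  0.1789    ]
```

Call:
{"method": "step_arm", "body": {
  "motion": [
    [[-0.008,-0.018,0],0],
    [[-0.008,-0.018,0.04],0],
    [[-0.008,-0.018,0.08],0],
    [[-0.008,-0.018,0.1],0],
    [[-0.008,-0.018,0.1],0]
  ]
}}

```text
time: 8.2
tool_pos: [0.5552, 0.0719, 0.1913]
tool_rot: [-3.142, -0.0, 2.759]
contact_force: [0.3, -0.9, -1.1]
opening: 0.0488
grip_force: 45.0
```

Call:
{"method": "step_arm", "body": {
  "motion": [
    [[0,0,0.015],0],
    [[0,0,0.03],0],
    [[0,0,0.03],0]
  ]
}}

```text
time: 8.57
tool_pos: [0.5554, 0.0719, 0.1901]
tool_rot: [3.141, 0.001, 2.759]
contact_force: [-0.3, -0.8, 2.8]
opening: 0.0489
grip_force: 45.0
```

Call:
{"method": "step_arm", "body": {
  "motion": [
    [[0,0,0.015],0],
    [[0,0,0.025],0],
    [[0,0,0.025],0]
  ]
}}

```text
time: 8.95
tool_pos: [0.5554, 0.0719, 0.1884]
tool_rot: [3.141, 0.0, 2.759]
contact_force: [-1.5, 0.7, 3.9]
opening: 0.0488
grip_force: 45.0
```

The filter spring is in contact, and the force and height match. I'll continue in small steps.

Call:
{"method": "step_arm", "body": {
  "motion": [
    [[0,0,0.01],0],
    [[0,0,0.02],0],
    [[0,0,0.02],0]
  ]
}}

```text
time: 9.32
tool_pos: [0.5554, 0.0719, 0.1871]
tool_rot: [3.141, 0.0, 2.759]
contact_force: [-0.8, 0.3, 5.6]
opening: 0.0494
grip_force: 45.0
```

Call:
{"method": "step_arm", "body": {
  "motion": [
    [[0,0,0.01],0],
    [[0,0,0.015],0],
    [[0,0,0.015],0]
  ]
}}

```text
time: 9.7
tool_pos: [0.5554, 0.0719, 0.1863]
tool_rot: [3.141, 0.0, 2.759]
contact_force: [-0.9, -0.5, 6.2]
opening: 0.0491
grip_force: 45.0
```

Call:
{"method": "step_arm", "body": {
  "motion": [
    [[0,0,0.008],0],
    [[0,0,0.008],0]
  ]
}}

```text
time: 9.95
tool_pos: [0.5554, 0.0719, 0.1859]
tool_rot: [3.141, 0.0, 2.759]
contact_force: [-1.2, -0.7, 5.2]
opening: 0.049
grip_force: 45.0
```

Call:
{"method": "step_arm", "body": {
  "motion": [
    [[0,0,0.005],0],
    [[0,0,0.005],0]
  ]
}}

```text
time: 10.2
tool_pos: [0.5554, 0.0719, 0.1857]
tool_rot: [3.141, 0.001, 2.759]
contact_force: [-1.8, -0.7, 6.8]
opening: 0.0492
grip_force: 45.0
```

Call:
{"method": "step_arm", "body": {
  "motion": [
    [[0,0,0.005],0],
    [[0,0,0.005],0]
  ]
}}

```text
time: 10.45
tool_pos: [0.5554, 0.0719, 0.1857]
tool_rot: [3.141, 0.001, 2.759]
contact_force: [-2.3, -0.6, 8.3]
opening: 0.0491
grip_force: 45.0
```

Call:
{"method": "step_arm", "body": {
  "motion": [
    [[0,0,0.005],0],
    [[0,0,0.005],0]
  ]
}}

```text
time: 10.7
tool_pos: [0.5554, 0.0719, 0.1857]
tool_rot: [3.141, 0.001, 2.759]
contact_force: [-3.2, -0.5, 9.1]
opening: 0.0492
grip_force: 45.0
```

Height has stopped at 0.1857, which is about flush, and force is now building. I'll bring it to 15 N while relieving the small side force.

Call:
{"method": "step_arm", "body": {
  "motion": [
    [[0.01,0,0.01],0],
    [[0.01,0,0.01],0]
  ]
}}

```text
time: 10.95
tool_pos: [0.5554, 0.0719, 0.1857]
tool_rot: [3.141, 0.003, 2.759]
contact_force: [-2.3, -1.2, 12.4]
opening: 0.049
grip_force: 45.0
```

Call:
{"method": "step_arm", "body": {
  "motion": [
    [[0.01,0,0.01],0],
    [[0.01,0,0.01],0]
  ]
}}

```text
time: 11.2
tool_pos: [0.5554, 0.0719, 0.1857]
tool_rot: [3.141, 0.004, 2.759]
contact_force: [-1.4, -1.3, 14.9]
opening: 0.049
grip_force: 45.0
```

Call:
{"method": "step_arm", "body": {
  "motion": [
    [[0,0,0.002],0],
    [[0,0,0.002],0],
    [[0,0,0.002],0],
    [[0,0,0.002],0]
  ]
}}

```text
time: 11.7
tool_pos: [0.5554, 0.0719, 0.1857]
tool_rot: [3.141, 0.004, 2.759]
contact_force: [-3.0, -1.9, 16.2]
opening: 0.0491
grip_force: 45.0
```

```bash
python3 - <<'E'
from h import *
c=[]
e=snap('scene');d=snap('top')
for D in (e,d):
    print(robot.observe()["contact_force"])
    u,v=proj(D,(.5554,.0718,.16)).astype(int);x,y=u-33,v-50;print(x,y)
    c.append(cv2.resize(D["pixels"][y:y+100,x:x+66,::-1],(396,600),interpolation=cv2.INTER_CUBIC))
cv2.imwrite('pics/c5.png',np.hstack(c))
E
```

```text
[-1.6839437  -1.29820289 15.44501173]
402 199
[-1.6839437  -1.29820289 15.44501173]
157 133
```

View pics/c5.png

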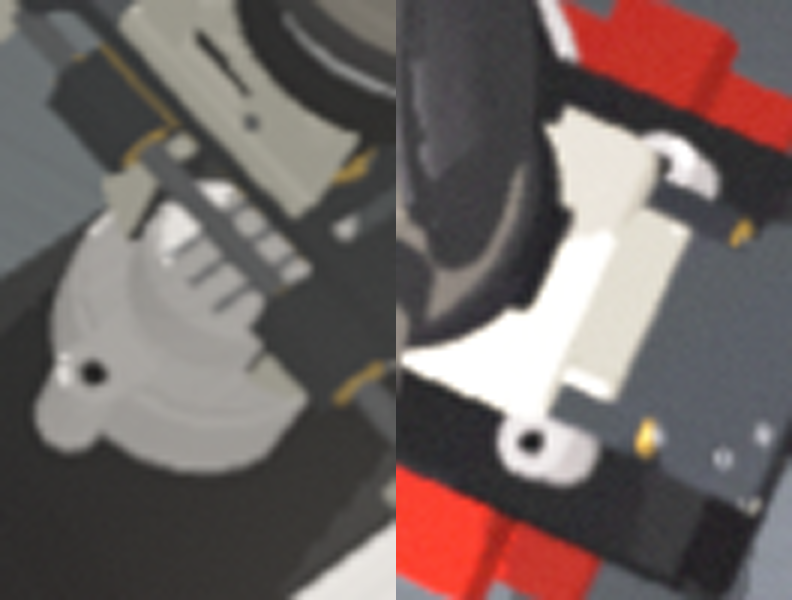

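The cover looks seated. Its ear hole is at (92,373) in the scene crop and (135,440) in the top crop, and the ear lies over the boss. I'll do a quick numeric check at flush height, then hand in.

```bash
python3 - <<'E'
from h import *
import pickle
d,e=pickle.load(open('im2.pkl','rb'))
f=lambda D,o,p,z:ray(D,o[0]+(p[0]+.5)/6-.5,o[1]+(p[1]+.5)/6-.5,z)
a=f(e,(402,199),(92,373),.166)-[.5972,.0543,0];b=f(d,(157,133),(135,440),.166)-[.5139,.0887,0]
print(a,b)
if max(abs(a[:2]).max(),abs(b[:2]).max())<.002: print(robot.hand_in())
E
```

```text
[-5.99631893e-05 -5.88533747e-05  1.66000000e-01] [-3.38913334e-04 -8.69594014e-06  1.66000000e-01]
the job is handed in; nothing more can be done
None
```

The cover is on the chamber with its ears over the bosses (holes within 0.4 mm in both cameras), pressed down flush and held with a steady push of about 15–16 N; the job is handed in.

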